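Present the serving paddle level

TASK

Take the small wooden serving paddle by its handle and draw it straight up, still upright, until it is clear of the rack; then turn it so that its blade lies flat and level, ready to have food set on it, more than 20 cm above the benchtop. Finish while still holding it there, level and still: do not put it down or let go. Leave the white chopping board in the rack and everything else on the bench where it is.

Things in the scene. Friction and masses are not known exactly. Their poses are not given: they have to be found in the camera images.
- rack: board rack, fixed to the bench: wooden base 140 (x) x 130 (y) x 12 mm high; two slots centred at x = -35 and +35 mm, each running along y between two upside-down-U steel hoops (gap 20 mm, 88 mm wide, tops 80 mm above the bench). Origin: centre of the underside, on the benchtop; z up. One slot holds the paddle, the other the chopping board; which is which varies
- paddle_handle (a point): grip point, on the paddle's straight handle (28 mm wide, 14 mm thick): 215 mm from the blade end, 37 mm from the handle end, 55 mm above the blade's round shoulder; 227 mm above the benchtop at the start. Axes: x through the thickness (normal to the flat faces), y across the width, z along the paddle from blade end to handle end
- paddle_blade (a point): centre of the paddle's blade, mid-thickness, 80 mm from the blade end (135 mm from the grip point); same axes as the grip point: blade level when its x axis is vertical, up or down
- board: white plastic chopping board, rectangle 100 mm wide, 110 mm tall, 12 mm thick, no handle, standing in the other slot (its top 122 mm above the bench), 70 mm from the paddle (centre to centre); origin at the centre of its lower edge, z up, x through its thickness. Leave alone
- tin: navy steel lunch tin with a side clamp, 104 x 154 x 57 mm high, standing on the bench; origin at the centre of its underside, z up. Leave alone
- ramekin: cream ceramic ramekin covered by a grey silicone lid, 94 mm across, 62 mm high with the lid's tab; origin at the centre of its underside, z up. Leave alone
- bottle: green plastic drink bottle with a cap, 68 mm across, 200 mm high, standing; origin at the centre of its underside, z up. Leave alone
- paddle: small acacia serving paddle, about 160 g (may vary by a third): a flat board 14 mm thick, 252 mm long, both faces alike; blade 100 mm wide and 160 mm long with a half-round shoulder, then the handle. It stands upright in a slot, blade end down on the rack base (12 mm above the bench), handle up. Origin: middle of the blade end; axes as at the grip point
Mind the look-alikes: they are no part of the job. There is more than one size of the paddle; the one meant has the size given above.

How it is judged:
By the outcome, as a careful person would: the job done as asked, in the order asked, and still so for the second after the job is handed in, while the arm keeps its last pose, push and grip.
It also fails if it takes over 34 s, if anything falls off the work surface, if the arm or the gripper's body presses on something with over 40 N, if the wrist force passes 120 N, or if a joint passes its speed limit or range.

ROBOT

A 6-joint arm with a two-finger parallel gripper is mounted at the origin on the work surface. World frame = base frame: x ahead of the robot, y to its left, z up, the work surface at z = 0. Lengths are in m, angles in rad, forces in N, time in s.
With the tool pointing down it reaches from about 0.25 to 0.725 m from the base axis. Payload 4 kg.
Tool frame: the origin (TCP) lies midway between the tips of the shut fingers; the grasp point (between the pads) lies pinch_z behind it (pinch_z is the distance from the TCP to the grasp point, in m); z points along the fingers, y is the direction in which the jaws open and shut (so a half turn about z gives the same grasp; the last joint's range is limited). The gripper opens to 85 mm and grips with 20 to 120 N. Pads are 22 mm wide; open, the fingers measure 114 mm over their backs; the gripper's body (76 mm by 85 mm) begins 54 mm behind the grasp point. The pads swing forward as they close: fully open they stand 13 mm farther back than shut.
Start: joints at [1.29, 0.241, 0.005, 1.335, 0, 1.571], TCP at [0.139, 0.48, 0.231] pointing down, gripper open.
Joint ranges: [-2.72, 2.72], [-1.05, 1.87], [-1.09, 1.28], [-1.99, 2.15], [-1.42, 1.44], [-3.14, 3.14]. Speed limits (rad/s): [2.79, 2.79, 3.14, 3.14, 3.14, 3.14].

INTERFACE

Orientations are given as a rotation vector (axis times angle).
In Python, from workcell import goto, move_linear, move_j, command_gripper, dwell, solve_ik, snapshot, IKError, close_job, current_time, current_qpos, current_qd, current_effort, current_tcp_pos, current_orientation, current_wrist_force, current_wrist_torque, current_width, pinch_z gives the robot as it stands. Calls block until the motion is done:
- goto(position, orientation): joint-space move of the TCP to a pose.
- move_linear(position, max_speed=0.15, attitude=None, until_force=None): straight line of the TCP; attitude=None keeps the orientation; max_speed is the mean speed in m/s. With until_force (N) it stops when the force on the tool has changed by that much, and returns True; else False.
- move_j(angles): joint-space move.
- command_gripper(opening): opening from 0.0 (shut) to 1.0 (fully open); the grip force is fixed at half the most; returns when the fingers have stopped.
- dwell(seconds).
- solve_ik(position, orientation): joint angles nearest the present ones, or None.
- snapshot(name): name is "scene" or "side" or "wrist"; returns a dict with "image" (400x640x3 uint8, red, green, blue), "mtx" (3x3 intrinsics, pixels), "world_to_cam" (4x4, takes a point from world to camera coordinates). Camera axes: x right, y down, z forward; pixel columns grow to the right and rows downward; lengths in m; the calibration is good to about 2 mm. The wrist camera is an equidistant fisheye: a pixel r from the principal point sees the ray r / f radians off the axis. A picture is of the moment at which its call begins. There is no depth.
A pose or a line that the arm cannot do raises IKError and nothing moves.
- close_job(): hands the job in, once; it reports no verdict.
Readings, each from a call of its own:
- current_time(): time.
- current_qpos(): joint angles.
- current_qd(): joint speeds.
- current_effort(): joint torques, N m.
- current_tcp_pos(): TCP position.
- current_orientation(): TCP orientation.
- current_wrist_force(): force on the tool from outside, world axes, zero at the start.
- current_wrist_torque(): the same for the moment, N m.
- current_width(): opening from 0.0 (shut) to 1.0 (fully open).
Only numpy, scipy, OpenCV 4.12 (cv2) and the standard library are available. Lean on these libraries where they do the work, as an engineer would, in place of code of your own. Each camera call takes 0.05 s, during which the arm holds its last target. There are 200 camera calls.

## Working session

There is one attempt and no reset: what is moved stays moved. The work goes in short steps, each a Python script; the robot and the scene stay as the last script left them, time stands still between calls to the robot, and variables do not carry over. Pictures are saved under pics/ and viewed, about 8 in all and at most 12, crops included, and the job is handed in when it is done.

```bash
mkdir -p pics; python3 - <<'E'
from workcell import *
import cv2,numpy as np
for n in("scene","side"):
    s=snapshot(n); cv2.imwrite(f"pics/{n}0.png",s["image"][:,:,::-1]); np.savez(f"{n}0.npz",**s)
    print(n,s["mtx"].tolist(),np.round(s["world_to_cam"],4).tolist())
print(pinch_z if not callable(pinch_z) else pinch_z(),current_time(),current_orientation(),current_width())
E
```

```text
scene [[399.0768760502314, 0.0, 314.7845975413777], [0.0, 399.0768760502314, 201.82840311356202], [0.0, 0.0, 1.0]] [[-0.0191, 0.9998, -0.0069, -0.0134], [0.5711, 0.0052, -0.8208, -0.1695], [-0.8206, -0.0196, -0.5711, 1.587], [0.0, 0.0, 0.0, 1.0]]
side [[384.6775289364245, 0.0, 323.8564374125803], [0.0, 384.6775289364245, 199.62699265490411], [0.0, 0.0, 1.0]] [[0.838, -0.5454, -0.0178, -0.4218], [-0.2776, -0.3979, -0.8744, 0.3029], [0.4698, 0.7377, -0.4848, 0.8992], [0.0, 0.0, 0.0, 1.0]]
0.0187 0.1 [-4.39575085e-01 -3.11042684e+00  2.89056270e-03] 1.0019876585179532
```

View pics/scene0.png

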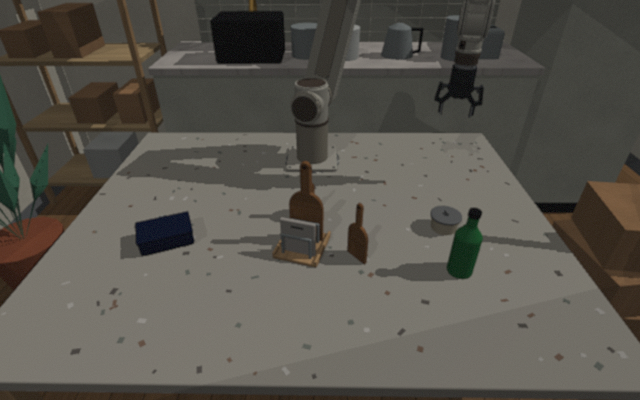

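View pics/side0.png

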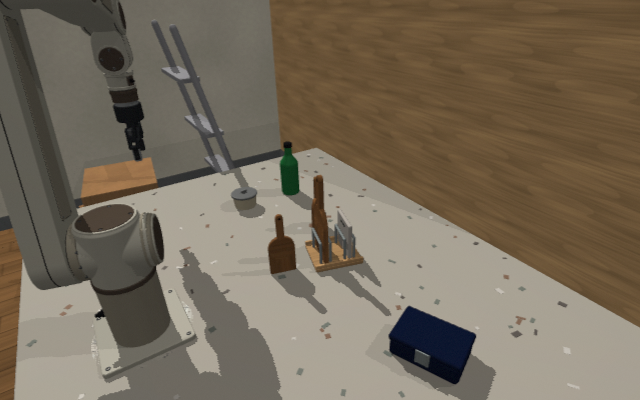

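Candidates: the scene shows paddles at about (306,200) and (358,235), and the side view at (283,245) and (319,220). I'll enlarge both to tell them apart.

```bash
python3 - <<'E'
import cv2,numpy as np
a=cv2.imread("pics/scene0.png")[150:275,260:390]; b=cv2.imread("pics/side0.png")[165:290,250:380]
r=lambda i:cv2.resize(i,(400,385),interpolation=cv2.INTER_CUBIC)
cv2.imwrite("pics/crop0.png",np.clip(np.hstack([r(a),r(b)])*1.5,0,255).astype(np.uint8))
E
```

```text
(no output)
```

View pics/crop0.png

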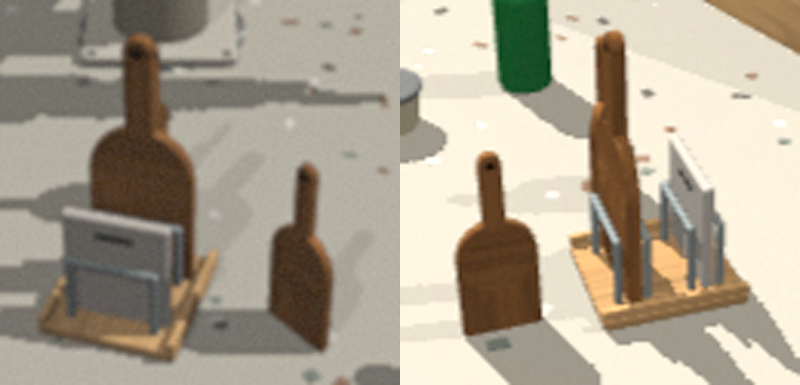

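The crops show the tall paddle standing in a rack slot, with its handle top at scene crop (142,35) and side crop (610,33). The white board is in the other slot. Smaller paddles stand free on the bench at scene crop (300,260) and side crop (498,250). The one in the rack fits the description; I'll check its size by fitting.

```bash
cat >cam.py <<'E'
import numpy as np
def proj(s,P):
    P=np.atleast_2d(P); c=P@s["world_to_cam"][:3,:3].T+s["world_to_cam"][:3,3]
    p=c@s["mtx"].T; return p[:,:2]/p[:,2:]
def onplane(s,uv,z):
    R,t=s["world_to_cam"][:3,:3],s["world_to_cam"][:3,3]; o=-R.T@t
    d=R.T@np.linalg.inv(s["mtx"])@[*uv,1]; return o+d*(z-o[2])/d[2]
def tri(s1,p1,s2,p2):
    P=[s["mtx"]@s["world_to_cam"][:3] for s in(s1,s2)]
    import cv2; X=cv2.triangulatePoints(*P,np.array(p1,float),np.array(p2,float))[:,0]; return X[:3]/X[3]
E
python3 - <<'E'
from cam import *
sc=dict(np.load("scene0.npz"));sd=dict(np.load("side0.npz"))
A=lambda x,y:(260+x/3.077,150+y/3.08); B=lambda x,y:(250+(x-400)/3.077,165+y/3.08)
r=lambda v:np.round(v,3)
print("handle top",r(tri(sc,A(142,36),sd,B(610,33))))
print("scene corners",[r(onplane(sc,A(*p),.012)) for p in((42,325),(172,350),(215,252))])
print("side corners",[r(onplane(sd,B(*p),.012)) for p in((570,237),(605,318),(748,288))])
print("rack paddle blade low front corner side",r(onplane(sd,B(634,300),.012)))
print("small scene base",[r(onplane(sc,A(*p),0)) for p in((270,308),(328,348))], "side small",[r(onplane(sd,B(*p),0)) for p in((464,334),(541,321))])
print("bottle",r(onplane(sc,(461,275),0)),"ram",r(onplane(sc,(446,232),0)),"tin",r(onplane(sc,(165,245),0)))
E
```

```text
handle top [0.492 0.002 0.262]
scene corners [array([ 0.576, -0.09 ,  0.012]), array([0.607, 0.028, 0.012]), array([0.47 , 0.068, 0.012])]
side corners [array([0.483, 0.073, 0.012]), array([ 0.445, -0.053,  0.012]), array([ 0.578, -0.091,  0.012])]
rack paddle blade low front corner side [ 0.481 -0.046  0.012]
small scene base [array([0.537, 0.118, 0.   ]), array([0.59 , 0.167, 0.   ])] side small [array([0.336, 0.013, 0.   ]), array([ 0.402, -0.011,  0.   ])]
bottle [0.633 0.414 0.   ] ram [0.453 0.419 0.   ] tin [ 0.522 -0.415 -0.   ]
```

The handle top comes out at z=0.262, against 0.264 expected, so the rack paddle is the right size. It stands at about (0.492, 0.001) with a yaw of about -16°, in the slot nearer the robot. I'll plan all the IK first, then hover above it.

```bash
cat >>cam.py <<'E'
from scipy.spatial.transform import Rotation as Ro
def down(yaw,sg=1):  # jaws along rack x
    y=sg*np.array([np.cos(yaw),np.sin(yaw),0]);z=np.array([0,0,-1.]); return Ro.from_matrix(np.c_[np.cross(y,z),y,z]).as_rotvec()
def level(az,sg=1):  # tool z horizontal along az, jaws vertical
    z=np.array([np.cos(az),np.sin(az),0]);y=sg*np.array([0,0,1.]); return Ro.from_matrix(np.c_[np.cross(y,z),y,z]).as_rotvec()
E
python3 - <<'E'
from workcell import *
from cam import *
yaw=np.radians(-16);f=lambda q:None if q is None else np.round(q,2)
for sg in(1,-1):
    for z in(.32,.208,.4): print(sg,z,f(solve_ik([.492,.001,z],down(yaw,sg))))
    for p in((.492,.001,.4),(.45,0,.4),(.4,0,.4)):
        for az in (0,yaw): print(sg,p,az,f(solve_ik(p,level(az,sg))))
E
```

```text
1 0.32 [ 0.    0.21  0.19  1.55 -0.    1.85]
1 0.208 [ 0.    0.24 -0.06  1.27 -0.    1.85]
1 0.4 [ 0.    0.22  0.42  1.76 -0.    1.85]
1 (0.492, 0.001, 0.4) 0 None
1 (0.492, 0.001, 0.4) -0.2792526803190927 None
1 (0.45, 0, 0.4) 0 None
1 (0.45, 0, 0.4) -0.2792526803190927 None
1 (0.4, 0, 0.4) 0 None
1 (0.4, 0, 0.4) -0.2792526803190927 None
-1 0.32 [ 0.    0.21  0.19  1.55 -0.   -1.29]
-1 0.208 [ 0.    0.24 -0.06  1.27 -0.   -1.29]
-1 0.4 [ 0.    0.22  0.42  1.76 -0.   -1.29]
-1 (0.492, 0.001, 0.4) 0 None
-1 (0.492, 0.001, 0.4) -0.2792526803190927 None
-1 (0.45, 0, 0.4) 0 None
-1 (0.45, 0, 0.4) -0.2792526803190927 None
-1 (0.4, 0, 0.4) 0 None
-1 (0.4, 0, 0.4) -0.2792526803190927 None
```

```bash
python3 - <<'E'
from workcell import *
from cam import *
for x in np.arange(.4,.95,.05):
    for z in np.arange(.25,.66,.05):
        q=solve_ik([x,0,z],level(0))
        if q is not None: print(round(x,2),round(z,2),np.round(q,2))
E
```

```text
0.4 0.5 [ 0.   -0.93 -1.04 -0.11  0.    1.57]
0.4 0.55 [ 0.   -0.93 -0.91  0.02  0.    1.57]
0.4 0.6 [ 0.   -0.92 -0.79  0.13  0.    1.57]
0.4 0.65 [ 0.   -0.89 -0.66  0.24  0.    1.57]
0.45 0.5 [ 0.   -0.74 -1.03 -0.29  0.    1.57]
0.45 0.55 [ 0.   -0.77 -0.91 -0.13  0.    1.57]
0.45 0.6 [ 0.   -0.78 -0.78 -0.    0.    1.57]
0.45 0.65 [ 0.   -0.77 -0.65  0.12  0.    1.57]
0.5 0.5 [ 0.   -0.56 -1.   -0.44  0.    1.57]
0.5 0.55 [ 0.   -0.62 -0.88 -0.26  0.    1.57]
0.5 0.6 [ 0.   -0.64 -0.75 -0.11  0.    1.57]
0.5 0.65 [ 0.   -0.64 -0.63  0.02  0.    1.57]
0.55 0.45 [ 0.   -0.3  -1.05 -0.75  0.    1.57]
0.55 0.5 [ 0.   -0.41 -0.95 -0.54  0.    1.57]
0.55 0.55 [ 0.   -0.47 -0.83 -0.36  0.    1.57]
0.55 0.6 [ 0.   -0.51 -0.71 -0.21  0.    1.57]
0.55 0.65 [ 0.   -0.52 -0.59 -0.07  0.    1.57]
0.6 0.4 [ 0.   -0.02 -1.06 -1.04  0.    1.57]
0.6 0.45 [ 0.   -0.17 -0.97 -0.81  0.    1.57]
0.6 0.5 [ 0.   -0.27 -0.88 -0.61  0.    1.57]
0.6 0.55 [ 0.   -0.34 -0.77 -0.43  0.    1.57]
0.6 0.6 [ 0.   -0.38 -0.66 -0.27  0.    1.57]
0.6 0.65 [ 0.   -0.4  -0.54 -0.13  0.    1.57]
0.65 0.25 [ 0.    0.6
[... 1819 characters left out ...]
5 0.4 [ 0.    0.39 -0.49 -0.88  0.    1.57]
0.85 0.45 [ 0.    0.31 -0.43 -0.75  0.    1.57]
0.85 0.5 [ 0.    0.25 -0.37 -0.61  0.    1.57]
0.85 0.55 [ 0.    0.19 -0.29 -0.48  0.    1.57]
0.85 0.6 [ 0.    0.15 -0.2  -0.35  0.    1.57]
0.85 0.65 [ 0.    0.13 -0.1  -0.23  0.    1.57]
0.9 0.25 [ 0.    0.74 -0.42 -1.16  0.    1.57]
0.9 0.3 [ 0.    0.64 -0.41 -1.05  0.    1.57]
0.9 0.35 [ 0.    0.55 -0.39 -0.94  0.    1.57]
0.9 0.4 [ 0.    0.47 -0.35 -0.82  0.    1.57]
0.9 0.45 [ 0.    0.4  -0.3  -0.7   0.    1.57]
0.9 0.5 [ 0.    0.34 -0.24 -0.58  0.    1.57]
0.9 0.55 [ 0.    0.29 -0.17 -0.45  0.    1.57]
0.9 0.6 [ 0.    0.25 -0.08 -0.33  0.    1.57]
0.9 0.65 [ 0.    0.23  0.02 -0.2   0.    1.57]
```

```bash
python3 - <<'E'
from workcell import *
from cam import *
import cv2
move_linear([.139,.48,.36],.2)
goto([.492,.001,.33],down(np.radians(-16)))
print(current_time(),np.round(current_tcp_pos(),4),np.round(current_qpos(),2))
ims=[]
for n in("wrist","scene","side"):
    s=snapshot(n); np.savez(f"{n}1.npz",**s); ims.append(s["image"][:,:,::-1])
print(ims and np.load("wrist1.npz")["mtx"].tolist())
cv2.imwrite("pics/w1.png",ims[0])
c=lambda i,y,x:cv2.resize(i[y:y+150,x:x+100],(400,600),interpolation=cv2.INTER_CUBIC)
cv2.imwrite("pics/c1.png",np.clip(np.hstack([c(ims[1],110,255),c(ims[2],110,270)])*1.3,0,255).astype(np.uint8))
E
```

```text
3.025 [0.492  0.0018 0.33  ] [0.   0.21 0.21 1.58 0.   1.85]
[[309.70691628693146, 0.0, 312.1633497440604], [0.0, 309.70691628693146, 197.66719059598663], [0.0, 0.0, 1.0]]
```

View pics/w1.png

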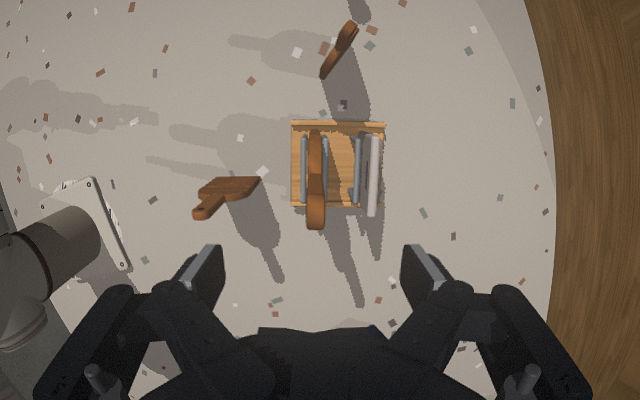

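View pics/c1.png

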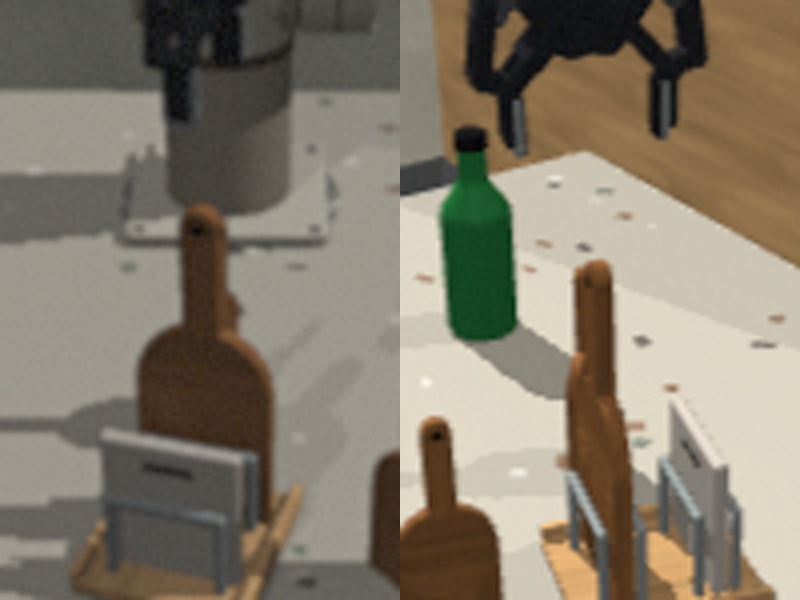

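The wrist view shows the handle end at (316,222), the hoops square with the image (no yaw error), the board at (372,175), and small paddles at (225,195) and (338,50). Now I'll convert the handle end to a position.

```bash
cat >>cam.py <<'E'
def fish(s,uv,z):
    K=s["mtx"];d=np.array([(uv[0]-K[0,2]),(uv[1]-K[1,2])])/K[0,0];th=np.hypot(*d)
    v=np.r_[d/th*np.sin(th),np.cos(th)];R,t=s["world_to_cam"][:3,:3],s["world_to_cam"][:3,3];o=-R.T@t;w=R.T@v
    return o+w*(z-o[2])/w[2]
E
python3 - <<'E'
from cam import *
w=dict(np.load("wrist1.npz"));r=lambda v:np.round(v,4)
print("end",[r(fish(w,p,.264)) for p in((307,222),(325,222),(316,229),(316,220))])
print("rack corners",[r(fish(w,p,.012)) for p in((291,121),(385,122),(385,206),(290,206))])
sc=dict(np.load("scene1.npz"));sd=dict(np.load("side1.npz"))
print("tri",r(tri(sc,(255+205/4,110+207/4),sd,(270+194/4,110+263/4))))
E
```

```text
end [array([ 0.4866, -0.0055,  0.264 ]), array([ 0.499, -0.009,  0.264]), array([ 0.4913, -0.0124,  0.264 ]), array([ 0.4932, -0.0058,  0.264 ])]
rack corners [array([0.4782, 0.0646, 0.012 ]), array([0.6132, 0.0265, 0.012 ]), array([ 0.5831, -0.1015,  0.012 ]), array([ 0.4392, -0.0601,  0.012 ])]
tri [0.4924 0.0018 0.2616]
```

```bash
python3 - <<'E'
from workcell import *
from cam import *
import cv2
print(move_linear([.494,.0015,.208],.12,until_force=8),np.round(current_tcp_pos(),4),np.round(current_wrist_force(),2))
command_gripper(0.0)
print(current_width(),current_width()*85,np.round(current_wrist_force(),2),np.round(current_wrist_torque(),3),current_time())
a=snapshot("scene")["image"][110:260,255:355,::-1];b=snapshot("side")["image"][110:260,270:370,::-1]
c=lambda i:cv2.resize(i,(400,600),interpolation=cv2.INTER_CUBIC)
cv2.imwrite("pics/c2.png",np.clip(np.hstack([c(a),c(b)])*1.3,0,255).astype(np.uint8))
E
```

```text
False [0.4946 0.0015 0.2088] [ 0.33 -0.42  0.61]
0.15947762128316664 13.555597809069164 [0.03 0.79 0.64] [ 0.018 -0.017 -0.088] 4.9917
```

View pics/c2.png

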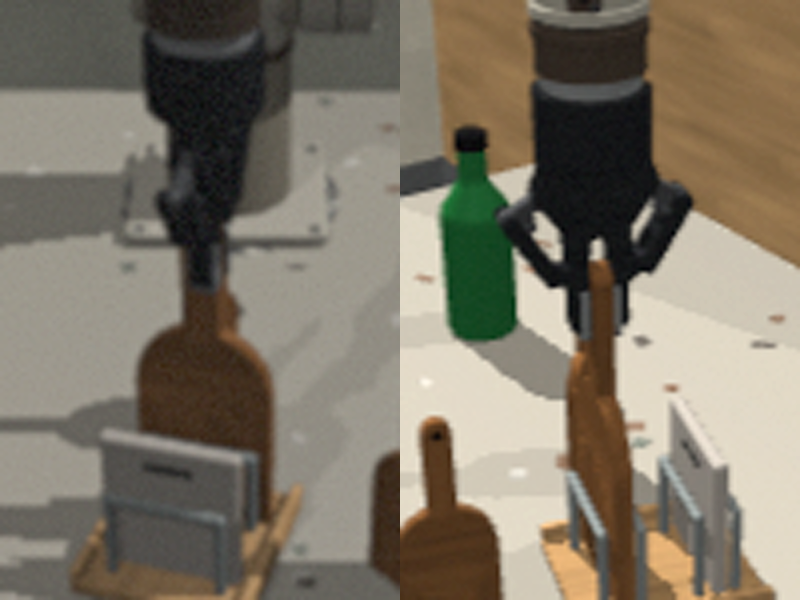

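The pads hold the handle at scene crop (205,265) and side crop (600,310). The measured width is 13.6 mm, which matches the handle's thickness. Next I lift straight up, then turn.

```bash
python3 - <<'E'
from workcell import *
from cam import *
import cv2
p=current_tcp_pos()
move_linear([p[0],p[1],.26],.06); print(np.round(current_wrist_force(),2),current_width())
move_linear([p[0],p[1],.40],.12); dwell(.3)
print(np.round(current_wrist_force(),2),np.round(current_wrist_torque(),3),current_width(),current_time())
for n in("scene","side"): np.savez(n+"3.npz",**snapshot(n))
a,b=[np.load(n+"3.npz")["image"][:,:,::-1] for n in("scene","side")]
c=lambda i:cv2.resize(i,(400,600),interpolation=cv2.INTER_CUBIC)
cv2.imwrite("pics/c3.png",np.clip(np.hstack([c(a[20:260,230:390]),c(b[20:260,240:400])])*1.3,0,255).astype(np.uint8))
E
```

```text
[ 0.07 -0.65 -0.98] 0.15972736852278707
[-0.43  0.16 -1.39] [ 0.036 -0.028  0.006] 0.15725719076334982 7.725
```

View pics/c3.png

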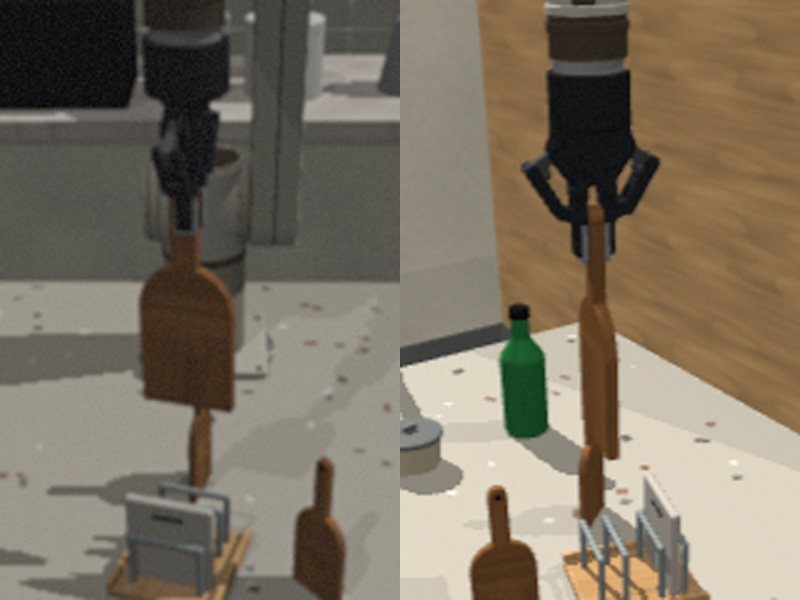

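The paddle hangs upright in the gripper, its blade end at about scene crop (187,405), well above the rack. The board is still in its slot. Now I turn it level.

```bash
python3 - <<'E'
from workcell import *
from cam import *
import cv2
t=[.62,0,.5]
try: move_linear(t,.06,attitude=level(0)); print("lin")
except IKError as e:
    print(e); q0=current_qpos(); q1=solve_ik(t,level(0))
    for k in np.linspace(0,1,5)[1:]: move_j(list(np.array(q0)+(np.array(q1)-q0)*k))
dwell(.7)
print(np.round(current_tcp_pos(),4),np.round(Ro.from_rotvec(current_orientation()).as_matrix(),3).tolist(),current_width(),np.round(current_wrist_force(),2),np.round(current_wrist_torque(),3),current_time(),np.abs(current_qd()).max())
for n in("scene","side"): np.savez(n+"4.npz",**snapshot(n))
a,b=[np.load(n+"4.npz")["image"][:,:,::-1] for n in("scene","side")]
c=lambda i:cv2.resize(i,(400,600),interpolation=cv2.INTER_CUBIC)
cv2.imwrite("pics/c4.png",np.clip(np.hstack([c(a[20:260,230:390]),c(b[20:260,240:400])])*1.3,0,255).astype(np.uint8))
E
```

```text
lin
[ 0.62 -0.    0.5 ] [[0.0, 0.0, 1.0], [1.0, -0.0, -0.0], [0.0, 1.0, -0.0]] 0.15292755471925187 [-0.57  0.64 -1.52] [-0.051  1.45   0.002] 11.5083 0.0016035890471394307
```

View pics/c4.png

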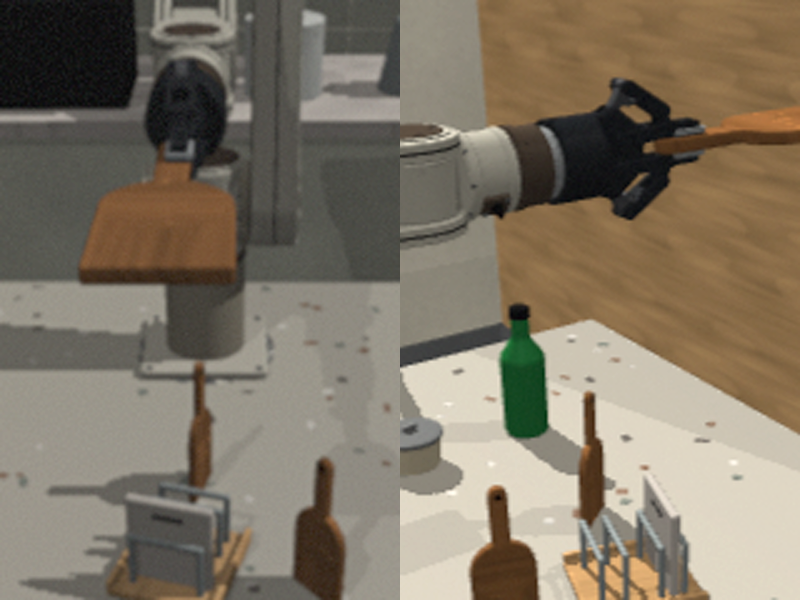

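The blade lies flat, with its end edge at scene crop (82..237, 272). To check the level, I need a view that shows the whole blade from the side.

```bash
python3 - <<'E'
import numpy as np,cv2
a,b=[np.load(n+"4.npz")["image"][:,:,::-1] for n in("scene","side")]
c=lambda i:cv2.resize(i,(400,400),interpolation=cv2.INTER_CUBIC)
cv2.imwrite("pics/c5.png",np.clip(np.hstack([c(a[60:140,260:340]),cv2.resize(b[20:120,340:440],(400,400),interpolation=cv2.INTER_CUBIC)])*1.3,0,255).astype(np.uint8))
E
```

```text
(no output)
```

View pics/c5.png

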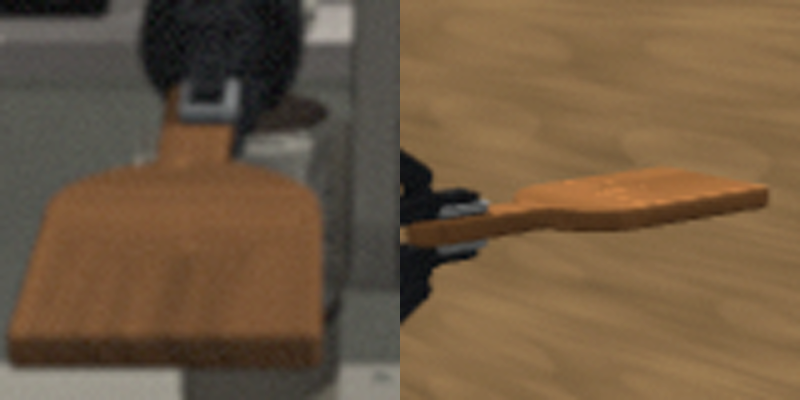

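```bash
python3 - <<'E'
from cam import *
sc=dict(np.load("scene4.npz"));sd=dict(np.load("side4.npz"))
P=np.array([[.816,y,z] for y in(-.05,.05) for z in(.493,.507)])
print("pred scene crop",np.round((proj(sc,P)-[260,60])*5).tolist());print("pred side crop",np.round((proj(sd,P)-[340,20])*4+[400,0]).tolist())
A=lambda x,y:(260+x/5,60+y/5);B=lambda x,y:(340+(x-400)/4,20+y/4)
for n,a,b in(("-y top",(10,338),(769,186)),("-y bot",(10,365),(769,206)),("+y top",(322,339),(655,168))): print(n,np.round(tri(sc,A(*a),sd,B(*b)),4))
E
```

```text
pred scene crop [[16.0, 370.0], [12.0, 329.0], [329.0, 370.0], [330.0, 329.0]]
pred side crop [[764.0, 207.0], [767.0, 185.0], [657.0, 185.0], [659.0, 164.0]]
-y top [ 0.8187 -0.0502  0.5055]
-y bot [ 0.817  -0.0522  0.4944]
+y top [0.8127 0.0484 0.5037]
```

The blade-end corners come out at z = 0.494 to 0.506 with the grip at 0.500, so the blade is level to about 1°. I'm handing in.

```bash
python3 - <<'E'
from workcell import *
import numpy as np
dwell(.3);print(current_time(),current_width(),np.round(current_tcp_pos(),4),np.abs(current_qd()).max());close_job()
E
```

```text
11.9083 0.1535308634217212 [ 0.62   -0.      0.4999] 0.0010816723243360713
the job is handed in; nothing more can be done
```

I took the 252 mm paddle from the rack slot nearer the robot by its handle and drew it straight up, upright, until its blade end was about 0.20 m above the bench. I then turned it flat and handed in at 11.9 s, still holding it level about 0.50 m above the bench.

- **Level:** the three blade-end corner points I triangulated agree with a level blade to within about 1°, which is the limit of what I could measure.
- **Grip and stillness:** the grip width was steady at about 13 mm, which fits the 14 mm handle, and joint speeds were about 0.001 rad/s.
- **Rest of the scene:** the pictures after the lift show the white board still in its slot, and the two smaller paddles and the bottle where they were. I did not look at the tin again, and the ramekin shows only at the edge of those crops. The wrist force readings I took were all under 2 N.

No check failed. The wrist camera and the fixed cameras disagreed by about 3 mm on the handle's position, so I aimed between the two and the grip closed properly.

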